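# Put three swapped things back on their own plates

## Robot

A 6-joint arm with a two-finger parallel gripper is mounted at the origin on a cart in front of the work surface, level with it; the furniture and walls round the work are solid. World frame = base frame: x ahead of the robot, y to its left, z up, the work surface at z = 0. Lengths are in m, angles in rad, forces in N, time in s.
With the tool pointing down it reaches from about 0.375 to 0.975 m from the base axis. Payload 3.8 kg.
Tool frame: the origin (TCP) lies midway between the tips of the shut fingers; the grasp point (between the pads) lies 19 mm behind it; z points along the fingers, y is the line along which they close (so a half turn about z gives the same grasp; the last joint's range is limited). The gripper opens to 85 mm and grips with 20 to 120 N. Pads are 22 mm wide; open, the fingers measure 114 mm over their backs; the gripper's body (76 mm by 85 mm) begins 54 mm behind the grasp point. The pads swing forward as they close: fully open they stand 13 mm farther back than shut.
Start: joints at [1.256, 0.264, 1.604, -0, 1.274, -0.037], TCP at [0.185, 0.649, 0.2] pointing down, gripper open.
Joint ranges: [-2.63, 2.63], [-0.94, 2.18], [0.31, 2.57], [-1.31, 4.45], [0, 2.66], [-2.55, 2.55]. Speed limits (rad/s): [2.57, 2.57, 3.14, 3.14, 3.14, 3.14].

## Interface

Orientations are given as a rotation vector (axis times angle).
In Python, from workcell import read_state, vision, ticket gives the robot as it stands. The module is installed in compiled form; this text tells all that it offers.
- The arm moves only by the tool jog_arm, never from a script. Its arguments are lists of equal length, an entry for each row: "turn": the turn, a rotation vector about the tool's x, y, z in rad, a list of three; "delta_pos": the shift along the tool's x, y, z in m, a list of three; "gripper": the finger opening in m, from 0 to 0.0854. In form: {"turn": [[rx, ry, rz], ...], "delta_pos": [[dx, dy, dz], ...], "gripper": [gripper, ...]}. A call has 1 to 20 rows; each row shifts and turns the commanded pose from where the row before left it, along the tool's axes as they then stand; what a row does not reach is not made up. A row lasts 1/12 s, in which the tool goes at most 41.7 mm and 7.16 degrees, less where a joint would pass 70% of its speed; a pose out of reach is approached as far as the arm can. A call with a gripper value outside its range is refused whole. The fingers move at their own pace and stop on an object; "grip_force" is the grip in N (left out, the last holds). Time passes only in rows, so rows that do not move let the fingers close. It gives the time, the measured TCP pose, the force, the opening and the grip force at its end, in the units of the state.
- read_state(): the state, without advancing time (a new reading comes with each control period).
- vision.read_camera(name): name is "scene" or "top" or "wrist"; returns the picture (384x512x3 uint8, red, green, blue); there is no depth.
- vision.calibration(name): a dict with "vfov" (degrees; the focal length in pixels is half the picture's height over the tangent of half this angle, whatever the lens; pixels are square), "cx", "cy" (the principal point, pixels), "dist" ([k1, k2, p1, p2, k3] as OpenCV has them; the pictures are not rectified), "R" (3x3) and "t" (3): a world point X has camera coordinates R X + t; the wrist camera has in their place "mount" (4x4, takes a point from camera to tool coordinates, whose origin is the TCP and whose axes are the flange's). Camera axes: x right, y down, z forward; pixel columns grow to the right and rows downward; lengths in m; the calibration is good to about 2 mm. A picture is of the moment at which its call begins: read the wrist's pose just before it. calibration takes no time and is no camera call.
- ticket.finish_job(): hands the job in; it is judged then, once.
The state is a dict: "time": time; "q": joint angles; "joint_vel": joint speeds; "joint_torque": joint torques, N m; "tool_pos": TCP position; "tcp_rot": TCP orientation; "wrist_force": force on the tool from outside, world axes, zero at the start; "torque": the same for the moment, N m; "width": opening from 0.0 (shut) to 1.0 (fully open); "grip_force": force on a finger pad.
Only numpy, scipy, OpenCV 4.12 (cv2) and the standard library are available. Lean on these libraries where they do the work, as an engineer would, in place of code of your own. Each camera call takes 0.05 s, during which the arm holds its last target. There are 200 camera calls.

## Task

The tin, the square bar and the pipe elbow have each been left on another's plate. Set each flat on the metal plate that has its own outline - the tin centred on the round one, the bar lying along the long one, the elbow on the bent one so that its bend lies on the plate's bend - and use the empty square plate to park one on the way. Do not knock over or shift the brass rod and the bolt that stand among them.

Things in the scene. Friction and masses are not known exactly. Their poses are not given: they have to be found in the camera images.
- flux_tin_mid (a point): Round flat tin with a yellow lid, 67 mm across the lid and 31 mm high (lid: upper 13 mm; body below 64 mm across). The point is its centre, 15.5 mm above its underside; z points up. It starts centred on the long plate. About 0.13 kg.
- bar_offcut_mid (a point): Brown square steel bar, 16 x 110 x 16 mm, lying flat. The point is its centre, 8 mm above its underside; y runs along its length. It starts lying across the bent plate. About 0.24 kg.
- pipe_elbow_mid (a point): Dark pipe elbow lying flat, 50 x 50 x 28 mm high, 0.15 kg. Point: centre of its 50 x 50 mm outline, 14 mm up. Its bend is at x = -11, y = +11 mm from there; one arm runs from the bend to +x (axis at y = +11), the other to -y (axis at x = -11), each about 25 mm thick. Grasp it over its full 50 mm along y at x = -11 mm, or along x at y = +11 mm. Starts on the round plate.
- round_top (a point): Home of the tin: fixed flat grey metal disc, 94 mm across and 6 mm thick. The point is the centre of its upper face.
- long_top (a point): Home of the bar: fixed oblong grey metal plate with rounded corners, 44 x 130 mm, 6 mm thick. The point is the centre of its upper face; y runs along its length.
- bent_top (a point): Home of the elbow: fixed L-shaped grey metal plate, 64 x 64 mm outside, arms 36 mm wide, 6 mm thick. Point: on its upper face under the bend of an elbow at home; the centre of the outline (under the elbow's centre) is at x = +11, y = -11 mm from it. Its arms run to +x and -y as on the elbow: at home the elbow's axes point the same way as the plate's.
- square_top (a point): Spare spot: fixed square grey metal plate, 90 x 90 mm, 6 mm thick, empty at the start. The point is the centre of its upper face.
- brass_stub_mid (a point): Brass rod standing upright on the bench, 18 mm thick and 62 mm high, not to be disturbed. The point is its centre, half-way up.
- hex_bolt_mid (a point): Steel bolt standing on its head on the bench, head 18 mm across, 34 mm high, not to be disturbed. The point is its centre, half-way up.
Not all that is in view belongs to the job. What is shaped like the part that bears flux_tin_mid but blue is not meant.

How it is judged:
At the end, for the whole second after the job is handed in: Tin flat, within 12 mm of the round plate's centre; bar on the long plate, centre within 12 mm and along it within 0.2 rad; elbow flat on the bent plate, within 12 mm of its place in x and in y, turned as the plate within 0.25 rad, same way round; all at rest (horizontal distance between flux_tin_mid and round_top below 0.012 m and angle between flux_tin_mid's own z axis and vertical below 0.1 rad and height (world z) of flux_tin_mid between 0.0175 and 0.0255 m and horizontal distance between bar_offcut_mid and long_top below 0.012 m and angle between the y axis of bar_offcut_mid and the y axis of long_top, either way round below 0.2 rad and height (world z) of bar_offcut_mid between 0.01 and 0.018 m and x of pipe_elbow_mid in the frame of bent_top between -0.001 and 0.023 m and y of pipe_elbow_mid in the frame of bent_top between -0.023 and 0.001 m and x of bent_top in the frame of pipe_elbow_mid between -0.025 and 0.003 m and y of bent_top in the frame of pipe_elbow_mid between -0.003 and 0.025 m and angle between the x axis of pipe_elbow_mid and the x axis of bent_top, either way round below 0.25 rad and angle between pipe_elbow_mid's own z axis and vertical below 0.12 rad and height (world z) of pipe_elbow_mid between 0.016 and 0.024 m and linear speed of each of flux_tin, bar_offcut, pipe_elbow below 0.02 m/s and angular speed of each of flux_tin, bar_offcut, pipe_elbow below 0.2 rad/s); the robot touches nothing.
It fails at once if the brass rod tipped or shifted by more than 25 mm (distance of brass_stub_mid from where it was at the start of the episode above 0.025 m or angle between brass_stub_mid's own z axis and vertical above 0.5 rad).
It fails at once if the bolt tipped or shifted by more than 25 mm (distance of hex_bolt_mid from where it was at the start of the episode above 0.025 m or angle between hex_bolt_mid's own z axis and vertical above 0.5 rad).
It also fails if it takes over 99 s, if anything falls off the work surface, if the arm or the gripper's body presses on something with over 40 N, if the wrist force passes 120 N, or if a joint passes its speed limit or range.

## Working session

There is one attempt and no reset: what is moved stays moved. The work goes in short steps, Python scripts to look and compute and a tool call to move; the robot and the scene stay as the last step left them, time stands still between calls to the robot, and variables do not carry over. Pictures are saved under pics/ and viewed, at most 14 in all, crops included, and the job is handed in when it is done.

Besides the shell and the picture viewer there is one more tool, called after "Call:" as name(argument=value, ...) on one line, values as JSON. jog_arm: Moves the arm, as the interface text tells. Its arguments: {"type":"object","properties":{"turn":{"type":"array","items":{"type":"array","items":{"type":"number"}}},"delta_pos":{"type":"array","items":{"type":"array","items":{"type":"number"}}},"gripper":{"type":"array","items":{"type":"number"}},"grip_force":{"type":"number"}},"required":["turn","delta_pos","gripper"]}

```bash
mkdir -p pics
python3 - <<'E'
from workcell import read_state, vision
import cv2, numpy as np
s=read_state(); print({k:np.round(v,3).tolist() for k,v in s.items()})
for n in("top","scene"):
    im=vision.read_camera(n); cv2.imwrite(f"pics/{n}0.png",im[:,:,::-1])
    c=vision.calibration(n); print(n,{k:np.round(v,4).tolist() for k,v in c.items()})
print(vision.calibration("wrist"))
E
```

```text
{'time': 0.0, 'q': [1.256, 0.265, 1.605, -0.0, 1.274, -0.037], 'joint_vel': [0.0, 0.001, -0.001, -0.001, 0.001, -0.002], 'joint_torque': [0.0, -51.514, -36.73, -0.0, 0.013, 0.0], 'tool_pos': [0.185, 0.648, 0.199], 'tcp_rot': [-0.435, -3.111, 0.004], 'wrist_force': [-0.215, 0.657, 0.53], 'torque': [0.033, 0.019, 0.054], 'grip_force': 0.0, 'width': 1.0}
top {'vfov': 49.5935, 'cx': 254.1988, 'cy': 191.6965, 'dist': [-0.0751, 0.0, 0.0, 0.0, 0.0], 'R': [[-0.0054, -1.0, -0.0026], [-0.9717, 0.0058, -0.2361], [0.2361, 0.0013, -0.9717]], 't': [-0.0008, 0.5421, 1.1115]}
scene {'vfov': 43.17, 'cx': 261.1749, 'cy': 192.7387, 'dist': [-0.1905, 0.0, 0.0, 0.0, 0.0], 'R': [[0.6215, -0.7834, -0.0101], [-0.5315, -0.4121, -0.7401], [0.5756, 0.4653, -0.6724]], 't': [-0.3259, 0.3225, 0.8323]}
{'vfov': 64.04880015996677, 'cx': 254.07230411741926, 'cy': 195.70021547972672, 'dist': array([-0.0039999,  0.       ,  0.       ,  0.       ,  0.       ]), 'mount': array([[-1.20829128e-04, -9.63193599e-01, -2.68808623e-01,
         6.81396722e-02],
       [ 9.99999980e-01, -1.58385994e-04,  1.18029136e-04,
         5.93038758e-04],
       [-1.56260430e-04, -2.68808604e-01,  9.63193600e-01,
        -1.73807292e-01],
       [ 0.00000000e+00,  0.00000000e+00,  0.00000000e+00,
         1.00000000e+00]])}
```

View pics/top0.png

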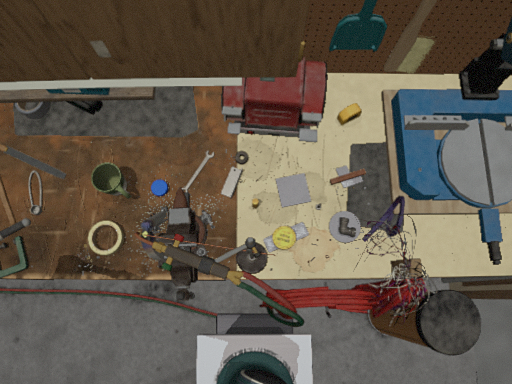

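View pics/scene0.png

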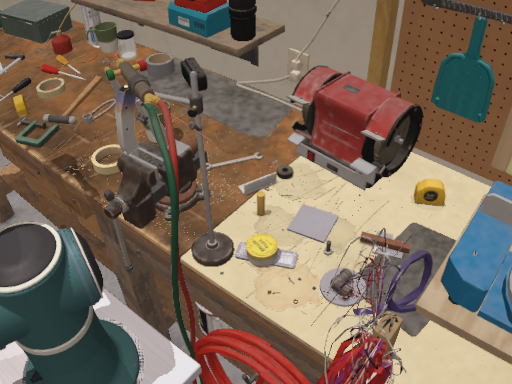

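The scene holds a square plate (top view 293,190), the round plate with the elbow (344,226), the long plate with the yellow tin (287,236), the bent plate with the bar (347,177), the brass rod (257,202) and the bolt (319,206). A blue tin at (160,188) is the decoy. A stand with a tall pole is at (252,255), close to the long plate.

```bash
cat > h.py <<'E'
import numpy as np, cv2
from workcell import read_state, vision
from scipy.spatial.transform import Rotation as Ro
def K(c):
    f=192/np.tan(np.radians(c["vfov"])/2); return np.array([[f,0,c["cx"]],[0,f,c["cy"]],[0,0,1]])
def pose(n,s=None):
    c=vision.calibration(n)
    if n!="wrist": return c,np.array(c["R"]),np.array(c["t"])
    T=np.eye(4);T[:3,:3]=Ro.from_rotvec(s["tcp_rot"]).as_matrix();T[:3,3]=s["tool_pos"]
    M=np.linalg.inv(T@np.array(c["mount"])); return c,M[:3,:3],M[:3,3]
def ray(n,px,s=None):
    c,R,t=pose(n,s); p=cv2.undistortPoints(np.array(px,float).reshape(-1,1,2),K(c),np.array(c["dist"])).reshape(-1,2)
    d=np.c_[p,np.ones(len(p))]@R; return -R.T@t,d
def onz(n,px,z,s=None):
    o,d=ray(n,px,s); return o+d*((z-o[2])/d[:,2])[:,None]
def tri(rays):
    A=0;b=0
    for o,d in rays:
        d=d/np.linalg.norm(d);P=np.eye(3)-np.outer(d,d);A=A+P;b=b+P@o
    X=np.linalg.solve(A,b); return X,[np.linalg.norm((np.eye(3)-np.outer(d,d)/(d@d))@(X-o)) for o,d in rays]
def proj(n,X,s=None):
    c,R,t=pose(n,s); return cv2.projectPoints(np.array(X,float).reshape(-1,1,3),cv2.Rodrigues(R)[0],t,K(c),np.array(c["dist"]))[0].reshape(-1,2)
def snap(n,f):
    s=read_state(); im=vision.read_camera(n); cv2.imwrite(f"pics/{f}.png",im[:,:,::-1]); return s,im
E
python3 - <<'E'
from h import *
a=cv2.imread("pics/top0.png")[150:280,220:420]; cv2.imwrite("pics/tc.png",cv2.resize(a,None,fx=4,fy=4,interpolation=cv2.INTER_CUBIC))
a=cv2.imread("pics/scene0.png")[60:310,170:430]; cv2.imwrite("pics/sc.png",cv2.resize(a,None,fx=2.4,fy=2.4,interpolation=cv2.INTER_CUBIC))
E
```

```text
(no output)
```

View pics/tc.png

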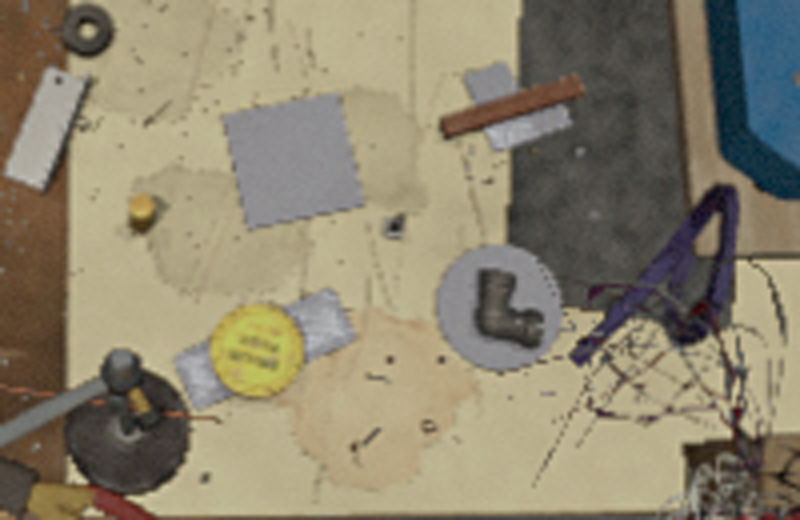

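View pics/sc.png

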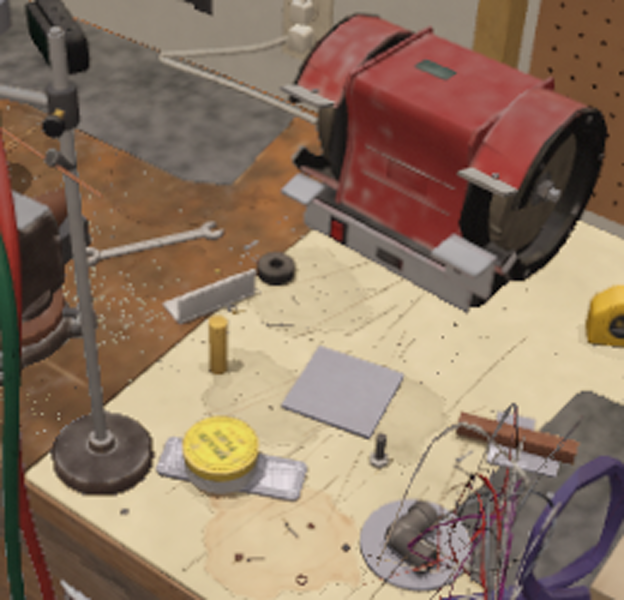

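The crops (4x and 2.4x) confirm the layout. The tin lid is at crop (258,350), the elbow on the disc at (499,308) with arms pointing up and right, and the bar on the L plate at (512,105). The stand's pole top and clamp are near crop (122,370). Things that could be confused: the yellow tin against the blue cap (160,188), the brown bar against the grey strip (231,182), and the brass rod against the yellow tape measure (348,114).

Run:
```python
from h import *
np.set_printoptions(precision=3,suppress=True)
T=lambda x,y:(220+(x+.5)/4-.5,150+(y+.5)/4-.5); S=lambda x,y:(170+(x+.5)/2.4-.5,60+(y+.5)/2.4-.5)
def t2(name,a,b):
    r=[ray("top",T(*a)),ray("scene",S(*b))]; X,e=tri([(o,d[0]) for o,d in r]); print(name,X,np.round(e,4))
t2("brass top",(140,203),(219,318))
t2("tin lid",(258,350),(221,447))
t2("bolt top",(396,216),(381,437))
t2("poletop/clamp",(122,362),(62,95))
t2("pole very top",(122,355),(57,30))
for n,a,b in (("sq L",(222,116),(282,402)),("sq far",(340,93),(318,347)),("sq R",(363,205),(403,377)),("sq near",(250,229),(368,434))): t2(n,a,b)
t2("bar near-left",(445,130),(460,420)); t2("bar right",(581,83),(577,450))
for n,P in {"square":[(222,116),(340,93),(363,205),(250,229)],"long":[(176,355),(330,290),(355,330),(195,408)],"round":[(499,308),(437,308),(561,308),(499,246),(499,371)],"bent":[(465,75),(507,62),(495,151),(573,116)]}.items():
    X=onz("top",[T(*p) for p in P],.006); print(n,X[:,:2].tolist() if 0 else X[:,:2].round(3).tolist(),X.mean(0))
print("elbow",onz("top",[T(*p) for p in [(492,270),(485,330),(545,330)]],.03))
print("standbase",onz("top",[T(*p) for p in [(65,430),(190,430),(127,492)]],.02))
o,d=ray("top",[(0,0)]);print(o, ray("scene",[(0,0)])[0])
s=read_state();snap("wrist","w0")
print("torch",onz("top",[(150,245),(240,275),(180,215)],.3))
```

```text
brass top [ 0.517 -0.005  0.069] [0.001 0.001]
tin lid [ 0.416 -0.088  0.036] [0. 0.]
bolt top [ 0.513 -0.19   0.033] [0. 0.]
poletop/clamp [0.365 0.005 0.379] [0.001 0.001]
pole very top [0.363 0.004 0.43 ] [0. 0.]
sq L [ 0.597 -0.054 -0.067] [0.025 0.025]
sq far [ 0.564 -0.124  0.081] [0.034 0.034]
sq R [ 0.525 -0.176  0.084] [0.021 0.021]
sq near [ 0.546 -0.118 -0.048] [0.038 0.038]
bar near-left [ 0.581 -0.231  0.024] [0.001 0.001]
bar right [ 0.616 -0.335  0.022] [0. 0.]
square [[0.596, -0.067], [0.614, -0.156], [0.527, -0.17], [0.51, -0.086]] [ 0.562 -0.12   0.006]
long [[0.417, -0.03], [0.464, -0.144], [0.434, -0.161], [0.379, -0.044]] [ 0.423 -0.095  0.006]
round [[0.45, -0.267], [0.45, -0.222], [0.449, -0.313], [0.496, -0.27], [0.403, -0.265]] [ 0.45  -0.267  0.006]
bent [[0.628, -0.251], [0.638, -0.284], [0.568, -0.271], [0.595, -0.331]] [ 0.607 -0.284  0.006]
elbow [[ 0.474 -0.258  0.03 ]
 [ 0.43  -0.251  0.03 ]
 [ 0.43  -0.294  0.03 ]]
standbase [[ 0.362  0.049  0.02 ]
 [ 0.362 -0.039  0.02 ]
 [ 0.318  0.005  0.02 ]]
[ 0.264 -0.005  1.208] [-0.105 -0.51   0.795]
torch [[0.366 0.225 0.3  ]
 [0.301 0.027 0.3  ]
 [0.433 0.161 0.3  ]]
```

View pics/w0.png

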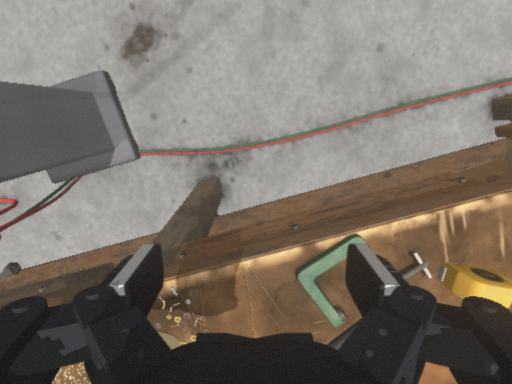

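Heights come out as expected within about 2 mm (lid 0.036, brass top 0.069, bar top 0.022). The wrist view shows only the bench edge and the clamp. The stand's pole at (0.363, 0.005) reaches z≈0.43, so I'll cross well above it.

Call:
jog_arm(turn=[[0,0,0.12],[0,0,0.12],[0,0,0.12],[0,0,0.12],[0,0,0.12],[0,0,0.12],[0,0,0.12],[0,0,0.12],[0,0,0.12],[0,0,0.12],[0,0,0.12],[0,0,0.12],[0,0,0.12],[0,0,0.12],[0,0,0.12]], delta_pos=[[0,0,-0.04],[0,0,-0.04],[0,0,-0.04],[0,0,-0.04],[0,0,-0.04],[0,0,-0.04],[0,0,-0.04],[0,0,-0.02],[0,0,0],[0,0,0],[0,0,0],[0,0,0],[0,0,0],[0,0,0],[0,0,0]], gripper=[0.0854,0.0854,0.0854,0.0854,0.0854,0.0854,0.0854,0.0854,0.0854,0.0854,0.0854,0.0854,0.0854,0.0854,0.0854])

```text
time: 1.4
tool_pos: [0.1851, 0.6491, 0.4996]
tcp_rot: [2.712, 1.585, -0.001]
wrist_force: [0.7, -0.8, 0.1]
width: 1.002
grip_force: 0.0
```

Call:
jog_arm(turn=[[0,0,0],[0,0,0],[0,0,0],[0,0,0],[0,0,0],[0,0,0],[0,0,0],[0,0,0],[0,0,0],[0,0,0],[0,0,0],[0,0,0],[0,0,0],[0,0,0],[0,0,0],[0,0,0],[0,0,0],[0,0,0],[0,0,0],[0,0,0]], delta_pos=[[-0.024,0.033,0],[-0.024,0.033,0],[-0.024,0.033,0],[-0.024,0.033,0],[-0.024,0.033,0],[-0.024,0.033,0],[-0.024,0.033,0],[-0.024,0.033,0],[-0.024,0.033,0],[-0.024,0.033,0],[-0.024,0.033,0],[-0.024,0.033,0],[-0.024,0.033,0],[-0.024,0.033,0],[-0.024,0.033,0],[-0.024,0.033,0],[-0.024,0.033,0],[-0.024,0.033,0],[-0.024,0.033,0],[-0.024,0.033,0]], gripper=[0.0854,0.0854,0.0854,0.0854,0.0854,0.0854,0.0854,0.0854,0.0854,0.0854,0.0854,0.0854,0.0854,0.0854,0.0854,0.0854,0.0854,0.0854,0.0854,0.0854])

```text
time: 3.07
tool_pos: [0.5293, -0.0931, 0.5]
tcp_rot: [-2.708, -1.593, -0.0]
wrist_force: [0.5, 0.2, -0.7]
width: 1.0
grip_force: 0.0
```

Call:
jog_arm(turn=[[0,0,0.118],[0,0,0.118],[0,0,0.118],[0,0,0.118],[0,0,0.118],[0,0,0.118],[0,0,0.118],[0,0,0.118],[0,0,0.116],[0,0,0],[0,0,0],[0,0,0]], delta_pos=[[0,0,0.015],[0,0,0.015],[0,0,0.015],[0,0,0.015],[0,0,0.015],[0,0,0.015],[0,0,0.015],[0,0,0.015],[0,0,0.015],[0.02,0.038,0],[0.02,0.038,0],[0,0,0]], gripper=[0.0854,0.0854,0.0854,0.0854,0.0854,0.0854,0.0854,0.0854,0.0854,0.0854,0.0854,0.0854])

```text
time: 4.07
tool_pos: [0.5694, -0.1695, 0.3622]
tcp_rot: [3.139, 0.001, -0.004]
wrist_force: [1.0, 0.1, -0.4]
width: 1.0
grip_force: 0.0
```

Run:
```python
from h import *
import json
s,im=snap("wrist","w1"); json.dump({k:np.array(v).tolist() for k,v in s.items()},open("w1.json","w")); print(s["tool_pos"],s["tcp_rot"],s["q"])
cv2.imwrite("pics/w1b.png",cv2.resize(im[:,:,::-1],(800,600),interpolation=cv2.INTER_CUBIC))
```

```text
[ 0.56939951 -0.16948843  0.3621595 ] [ 3.13918646e+00  1.08076880e-03 -4.29385075e-03] [-0.3292194   0.05575126  1.55152163 -0.00316098  1.53613066  1.24100078]
```

View pics/w1b.png

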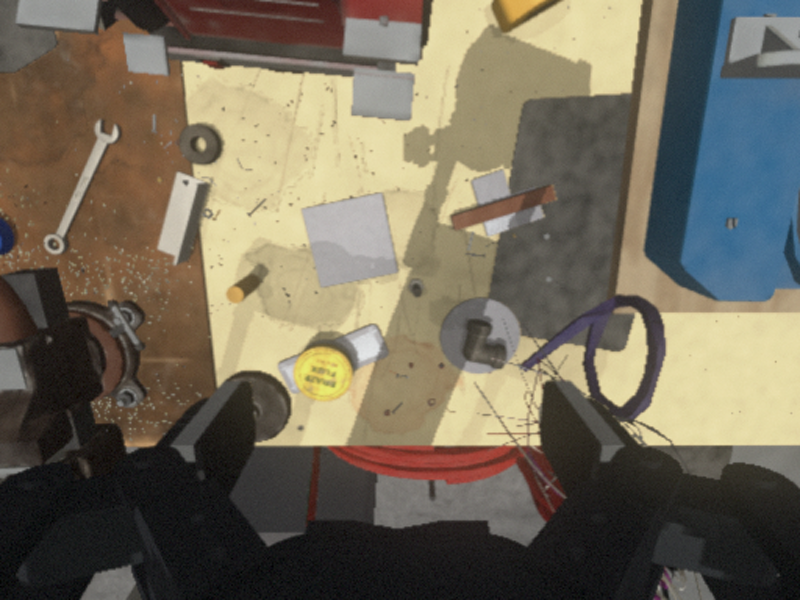

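The wrist view (800 px scale) shows the tin at (325,373), the square plate at (350,240), the bar at (504,206), the elbow on the disc at (480,336), brass at (236,295) and the bolt at (416,287). The purple straps and wires start at x≥525, to the right of the disc.

```bash
cat >> h.py <<'E'
def W(pts,k=1.5625): return [((x+.5)/k-.5,(y+.5)/k-.5) for x,y in pts]
E
python3 - <<'E'
from h import *
import json
np.set_printoptions(precision=4,suppress=True)
s=json.load(open("w1.json"))
T=lambda x,y:(220+(x+.5)/4-.5,150+(y+.5)/4-.5)
def t2(n,a,b):
    r=[ray("top",[T(*a)]),ray("wrist",W([b]),s)]; X,e=tri([(o,d[0]) for o,d in r]); print(n,X,np.round(e,4))
t2("tin",(258,350),(325,373)); t2("bar l",(444,127),(453,218));t2("bar r",(582,84),(555,192))
t2("round",(499,308),(480,336)); t2("sqL",(222,116),(302,211));t2("sqR",(363,205),(397,271));t2("sqN",(250,229),(322,287));t2("sqF",(340,93),(383,194))
t2("long R",(355,330),(388,347)); t2("bentL",(465,75),(471,179));t2("bent R",(573,116),(544,217));t2("bent N",(495,151),(489,236))
t2("elb up",(490,268),(477,320)); t2("elb right",(544,330),(506,356)); t2("brass",(140,203),(235,294)); t2("bolt",(396,216),(416,285))
for n,P in {"square":[(302,211),(383,194),(397,271),(322,287)],"long":[(280,362),(376,324),(388,347),(293,392)],"round":[(480,336)],"bent L,F,N,R":[(471,179),(500,169),(489,236),(544,217)]}.items():
    X=onz("wrist",W(P),.006,s)[:,:2]; print(n,X.tolist() if 0 else X.round(3).tolist(),X.mean(0))
E
```

```text
tin [ 0.4171 -0.0879  0.0308] [0.0003 0.0003]
bar l [ 0.5884 -0.2326  0.0015] [0.0015 0.0015]
bar r [ 0.6172 -0.3371  0.0152] [0.0004 0.0004]
round [ 0.4506 -0.2681 -0.0006] [0.0004 0.0004]
sqL [ 0.5964 -0.0665  0.0063] [0.0003 0.0003]
sqR [ 0.5288 -0.1702  0.0004] [0.0007 0.0007]
sqN [ 0.5107 -0.0851  0.0039] [0.0011 0.0011]
sqF [ 0.6142 -0.1552  0.006 ] [0.0009 0.0009]
long R [ 0.4358 -0.1603 -0.0021] [0.0016 0.0016]
bentL [ 0.6299 -0.2512 -0.0013] [0.0016 0.0016]
bent R [ 0.5914 -0.3271  0.0184] [0.0009 0.0009]
bent N [ 0.569  -0.2716  0.0023] [0. 0.]
elb up [ 0.4769 -0.2594  0.0198] [0.0002 0.0002]
elb right [ 0.4317 -0.2965  0.0156] [0.0005 0.0005]
brass [ 0.5177 -0.0047  0.0622] [0.0002 0.0002]
bolt [ 0.5166 -0.1914  0.018 ] [0.001 0.001]
square [[0.597, -0.066], [0.615, -0.154], [0.53, -0.169], [0.512, -0.084]] [ 0.5633 -0.1186]
long [[0.42, -0.031], [0.468, -0.145], [0.439, -0.159], [0.382, -0.044]] [ 0.4273 -0.0947]
round [[0.453, -0.266]] [ 0.453  -0.2664]
bent L,F,N,R [[0.63, -0.248], [0.641, -0.279], [0.57, -0.271], [0.59, -0.33]] [ 0.6076 -0.2821]
```

Call:
jog_arm(turn=[[0,0,0],[0,0,0],[0,0,0],[0,0,0],[0,0,0],[0,0,0.108],[0,0,0.108],[0,0,0.107],[0,0,0.107],[0,0,0],[0,0,0],[0,0,0],[0,0,0]], delta_pos=[[-0.0306,-0.0163,0],[-0.0306,-0.0163,0],[-0.0306,-0.0163,0],[-0.0306,-0.0163,0],[-0.0306,-0.0163,0],[0,0,0.035],[0,0,0.035],[0,0,0.035],[0,0,0.035],[0,0,0.04],[0,0,0.04],[0,0,0.04],[0,0,0]], gripper=[0.0854,0.0854,0.0854,0.0854,0.0854,0.0854,0.0854,0.0854,0.0854,0.0854,0.0854,0.0854,0.0854])

```text
time: 5.2
tool_pos: [0.4071, -0.0811, 0.0974]
tcp_rot: [-3.07, 0.664, 0.024]
wrist_force: [-2.3, -0.2, -0.6]
width: 0.999
grip_force: 0.0
```

Run:
```python
from h import *
s,im=snap("wrist","w2")
print(s["tool_pos"],s["tcp_rot"])
h=cv2.cvtColor(im,cv2.COLOR_RGB2HSV); m=cv2.inRange(h,(22,150,120),(33,255,255))
n,l,st,c=cv2.connectedComponentsWithStats(m); i=1+np.argmax(st[1:,4]); print(st[i],c[i])
ctr=(st[i][0]+st[i][2]/2-.5,st[i][1]+st[i][3]/2-.5); print(ctr,onz("wrist",[ctr,c[i]],.037,s))
print("diam",np.ptp(onz("wrist",[(st[i][0],c[i][1]),(st[i][0]+st[i][2],c[i][1])],.037,s),axis=0))
```

```text
[ 0.40714138 -0.08112818  0.09738905] [-3.06962881  0.66367408  0.02384155]
[250 153  36  48 314] [271.85987261 173.23248408]
(np.float64(267.5), np.float64(176.5)) [[ 0.41866083 -0.09729217  0.037     ]
 [ 0.41963623 -0.10141058  0.037     ]]
diam [0.01153909 0.02540404 0.        ]
```

View pics/w2.png

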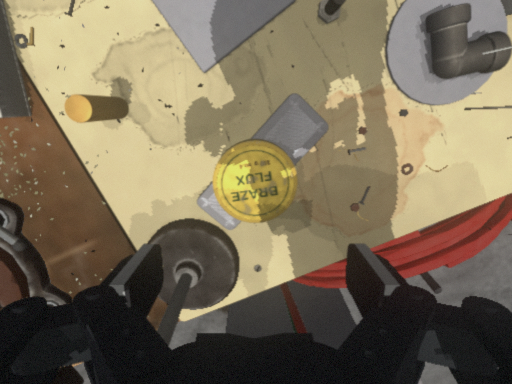

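The lid is centred at (255,181) with the pole base at (190,265), left of the fingers. I'll correct the lateral offset and the tilt.

```bash
cat >> h.py <<'E'
def go(target,psi,s=None):
    "turn and shift (present tool axes) to TCP target with tool down and closing line at world angle psi"
    s=s or read_state(); R=Ro.from_rotvec(s["tcp_rot"]); c,sn=np.cos(psi),np.sin(psi)
    G=Ro.from_matrix(np.array([[-sn,c,0],[c,sn,0],[0,0,-1]]).T) ; print("pos",np.round(s["tool_pos"],4),"turn",np.round((R.inv()*G).as_rotvec(),4),
      "| shift now",np.round(R.inv().apply(np.array(target)-s["tool_pos"]),4),"| shift after turn",np.round(G.inv().apply(np.array(target)-s["tool_pos"]),4))
def ellc(n,mask,s=None): 
    n_,l,st,c=cv2.connectedComponentsWithStats(mask)
E
python3 - <<'E'
from h import *
s=read_state(); print(np.round(s["tcp_rot"],4),Ro.from_rotvec(s["tcp_rot"]).as_matrix().round(3),s["q"])
print(onz("wrist",[(255.5,181),(213,181),(298,181),(255,139),(255,222)],.037,s).round(4))
print("plate corners",onz("wrist",[(197,200),(234,229),(329,125),(293,92),(305,97),(323,120)],.006,s).round(4))
go([.416,-.088,.1],-2.0)
E
```

```text
[-3.0699  0.6638  0.0161] [[ 0.911 -0.413 -0.01 ]
 [-0.413 -0.911  0.003]
 [-0.01   0.001 -1.   ]] [-2.57066227e-01 -1.40366580e-01  2.22345860e+00  3.15773368e-04
  1.06875776e+00  1.73945023e+00]
[[ 0.4215 -0.0878  0.037 ]
 [ 0.4354 -0.0571  0.037 ]
 [ 0.4075 -0.1185  0.037 ]
 [ 0.4517 -0.101   0.037 ]
 [ 0.39   -0.0731  0.037 ]]
plate corners [[ 0.4206 -0.029   0.006 ]
 [ 0.3809 -0.0475  0.006 ]
 [ 0.4335 -0.1623  0.006 ]
 [ 0.4709 -0.1445  0.006 ]
 [ 0.4631 -0.1521  0.006 ]
 [ 0.4395 -0.1591  0.006 ]]
pos [ 0.41   -0.0819  0.1012] turn [0.0015 0.0102 0.0033] | shift now [0.008  0.003  0.0011] | shift after turn [0.008  0.003  0.0012]
```

Call:
jog_arm(turn=[[0,0,0],[0,0,0]], delta_pos=[[0,0,0],[0,0,0]], gripper=[0.0854,0.0854])

```text
time: 5.42
tool_pos: [0.4173, -0.0841, 0.1082]
tcp_rot: [3.07, -0.664, 0.008]
wrist_force: [0.5, -0.8, 0.3]
width: 0.999
grip_force: 0.0
```

Run:
```python
from h import *
go([.419,-.088,.006],-2.0)
```

```text
pos [ 0.4173 -0.0841  0.1082] turn [-0.001  -0.0049  0.0032] | shift now [0.0027 0.0029 0.1023] | shift after turn [0.0032 0.0028 0.1022]
```

Call:
jog_arm(turn=[[0,0,0],[0,0,0],[0,0,0],[0,0,0],[0,0,0],[0,0,0],[0,0,0]], delta_pos=[[0.001,0.001,0.02],[0.001,0.001,0.02],[0.001,0.001,0.02],[0,0,0.02],[0,0,0.01],[0,0,0],[0,0,0]], gripper=[0.0854,0.0854,0.0854,0.0854,0.0854,0.0854,0.0854])

```text
time: 6.0
tool_pos: [0.4178, -0.088, 0.0167]
tcp_rot: [3.07, -0.664, 0.003]
wrist_force: [-0.2, 0.1, -0.0]
width: 1.002
grip_force: 0.0
```

Run:
```python
from h import *
go([.419,-.088,.006],-2.0)
```

```text
pos [ 0.4178 -0.088   0.0167] turn [-0.0004 -0.0021  0.003 ] | shift now [ 0.0011 -0.0005  0.0107] | shift after turn [ 0.0011 -0.0005  0.0107]
```

Call:
jog_arm(turn=[[0,0,0],[0,0,0],[0,0,0],[0,0,0],[0,0,0],[0,0,0],[0,0,0],[0,0,0],[0,0,0]], delta_pos=[[0,0,0.009],[0,0,0],[0,0,0],[0,0,0],[0,0,0],[0,0,0],[0,0,0],[0,0,0],[0,0,0]], gripper=[0.0854,0.0854,0.05,0.05,0.05,0.05,0.05,0.05,0.05], grip_force=40)

```text
time: 6.75
tool_pos: [0.4163, -0.0876, 0.0062]
tcp_rot: [-3.071, 0.664, -0.0]
wrist_force: [-0.3, 0.2, 1.3]
width: 0.586
grip_force: 0.0
```

Run:
```python
from h import *
s,im=snap("wrist","w3"); t=vision.read_camera("top"); a=t[200:270,230:330]
cv2.imwrite("pics/w3b.png",np.hstack([im[:,:,::-1][100:384], cv2.resize(a[:,:,::-1],(284,284))]))
print(s["grip_force"],s["width"])
```

```text
0.0 0.5861294465668301
```

View pics/w3b.png

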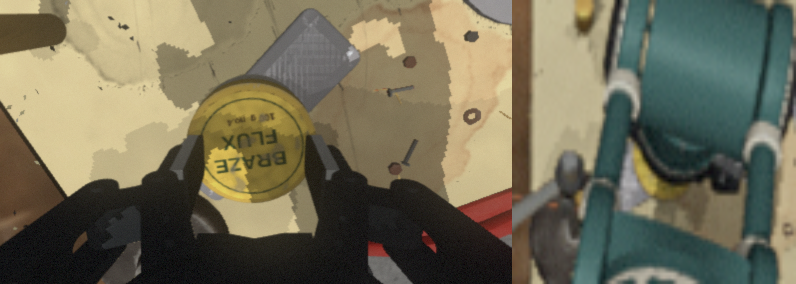

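The fingers closed behind the tin. The lid is now centred at about (251,241) with the fingertips around row 270, so it has been pushed ahead in tool x. I'll measure it, reopen and regrasp.

Run:
```python
from h import *
s=read_state()
for z in(.031,.037):
    print(z,onz("wrist",[(252,241),(252,179),(252,302),(189,240),(315,240)],z,s).round(4))
print("tcp px",proj("wrist",[s["tool_pos"],np.array(s["tool_pos"])+[0,0,.03]],s),s["tool_pos"])
```

```text
0.031 [[ 0.4183 -0.0867  0.031 ]
 [ 0.4485 -0.1005  0.031 ]
 [ 0.3848 -0.0714  0.031 ]
 [ 0.4324 -0.0568  0.031 ]
 [ 0.4051 -0.117   0.031 ]]
0.037 [[ 0.4207 -0.0878  0.037 ]
 [ 0.4497 -0.1011  0.037 ]
 [ 0.3885 -0.0732  0.037 ]
 [ 0.4343 -0.0592  0.037 ]
 [ 0.408  -0.1169  0.037 ]]
tcp px [[255.0601592  226.38533772]
 [255.22519609 247.74285973]] [ 0.41626489 -0.08762554  0.00618094]
```

Call:
jog_arm(turn=[[0,0,0],[0,0,0],[0,0,0]], delta_pos=[[0,0,0],[0,0,0],[0,0,0]], gripper=[0.045,0.045,0.045])

```text
time: 7.1
tool_pos: [0.4163, -0.0876, 0.0062]
tcp_rot: [-3.071, 0.664, 0.0]
wrist_force: [-0.1, -0.5, -0.1]
width: 0.526
grip_force: 0.0
```

Run:
```python
from h import *
s,im=snap("scene","s4")
cv2.imwrite("pics/s4c.png",cv2.resize(im[170:300,170:370,::-1],None,fx=4,fy=4,interpolation=cv2.INTER_CUBIC))
print(s["grip_force"],s["width"],s["wrist_force"])
```

```text
0.0 0.5264932981490741 [-0.09039101 -0.51907206 -0.09274387]
```

View pics/s4c.png

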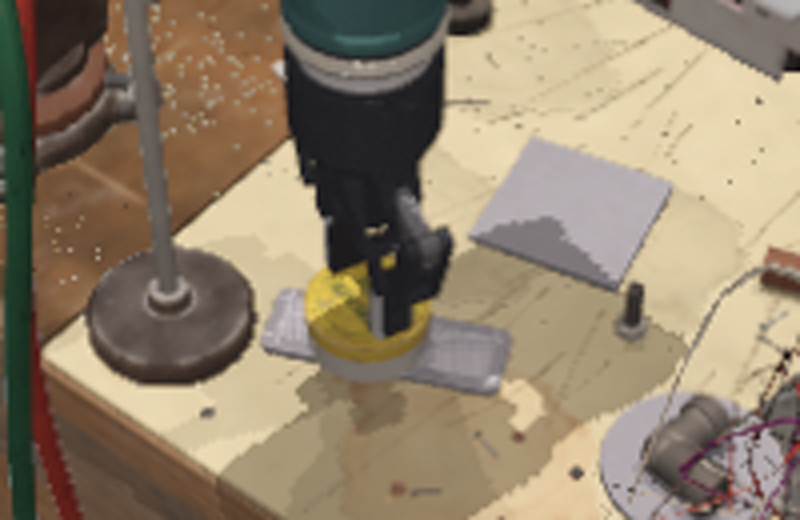

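Run:
```python
from h import *
s=read_state(); p=np.array(s["tool_pos"]); R=Ro.from_rotvec(s["tcp_rot"]).as_matrix()
for w in(.0225,.0335):
  for z in(0,.01,.02,.03,.04):
    X=np.array([p+R[:,1]*w*sg-R[:,2]*z for sg in(1,-1)]); print(w,round(z+p[2],3),((proj("scene",X)-[170,170])*4+1.5).round().tolist(),proj("wrist",X,s).round().tolist())
print(((proj("scene",[[.4195,-.0875,.037],[.4195,-.0875,.006]])-[170,170])*4).round())
s,im=snap("wrist","w5"); cv2.imwrite("pics/w5b.png",cv2.resize(im[170:320,150:360,::-1],None,fx=3.5,fy=3.5,interpolation=cv2.INTER_CUBIC))
```

```text
0.0225 0.006 [[388.0, 372.0], [350.0, 314.0]] [[292.0, 226.0], [218.0, 226.0]]
0.0225 0.016 [[388.0, 359.0], [349.0, 302.0]] [[294.0, 233.0], [216.0, 233.0]]
0.0225 0.026 [[388.0, 347.0], [349.0, 289.0]] [[297.0, 240.0], [214.0, 240.0]]
0.0225 0.036 [[388.0, 334.0], [349.0, 277.0]] [[299.0, 248.0], [211.0, 248.0]]
0.0225 0.046 [[388.0, 321.0], [348.0, 264.0]] [[302.0, 257.0], [208.0, 257.0]]
0.0335 0.006 [[398.0, 386.0], [341.0, 301.0]] [[310.0, 226.0], [200.0, 226.0]]
0.0335 0.016 [[398.0, 374.0], [340.0, 288.0]] [[314.0, 233.0], [197.0, 233.0]]
0.0335 0.026 [[398.0, 361.0], [340.0, 276.0]] [[317.0, 240.0], [193.0, 240.0]]
0.0335 0.036 [[398.0, 349.0], [339.0, 263.0]] [[321.0, 248.0], [190.0, 248.0]]
0.0335 0.046 [[398.0, 336.0], [339.0, 250.0]] [[325.0, 257.0], [185.0, 257.0]]
[[370. 299.]
 [371. 338.]]
```

View pics/w5b.png

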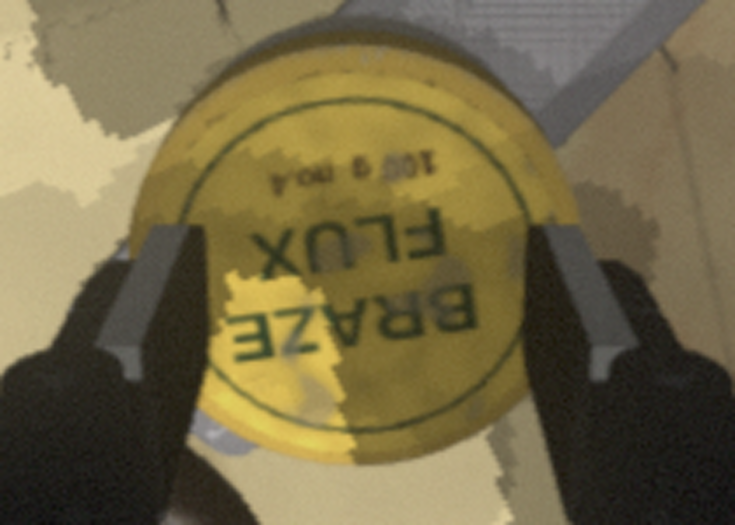

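The visible fingertips end right at the lid surface (about z 0.037), although the TCP is at z 0.006 with no force. I'll close further in small steps to find out where contact actually happens.

Call:
jog_arm(turn=[[0,0,0],[0,0,0],[0,0,0],[0,0,0],[0,0,0],[0,0,0]], delta_pos=[[0,0,0],[0,0,0],[0,0,0],[0,0,0],[0,0,0],[0,0,0]], gripper=[0.03,0.03,0.03,0.03,0.02,0.02])

```text
time: 7.7
tool_pos: [0.4163, -0.0876, 0.0062]
tcp_rot: [3.071, -0.664, 0.0]
wrist_force: [0.2, -0.6, 0.4]
width: 0.238
grip_force: 0.0
```

Run:
```python
from h import *
s,im=snap("wrist","w6"); a=cv2.resize(im[170:320,150:360,::-1],None,fx=2,fy=2)
s2,t=snap("scene","s6"); b=cv2.resize(t[200:275,220:325,::-1],(420,300))
cv2.imwrite("pics/w6b.png",np.hstack([a,b])); print(s)
```

```text
{'time': 7.7, 'q': array([-2.65997776e-01,  7.50407048e-03,  2.29367635e+00, -3.68183715e-05,
        8.40380537e-01,  1.73100823e+00]), 'joint_vel': array([-0.00037884, -0.00012582,  0.00067156, -0.00114746,  0.00066664,
        0.00113326]), 'joint_torque': array([-6.36773757e-05, -2.90343654e+01, -2.86047792e+01, -7.87720865e-05,
        1.77955117e-04, -1.29308992e-05]), 'tool_pos': array([ 0.41629936, -0.0876256 ,  0.00619908]), 'tcp_rot': array([ 3.07050634e+00, -6.64388908e-01,  4.74419251e-05]), 'wrist_force': array([ 0.23523452, -0.55713338,  0.39686712]), 'torque': array([ 0.0035354 ,  0.06043524, -0.04729144]), 'grip_force': 0.0, 'width': 0.23824213651552212}
```

View pics/w6b.png

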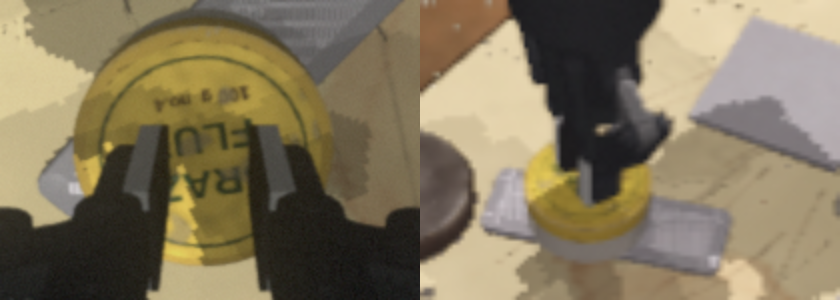

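The close-up shows the tips truly above the lid. The pixel gap and row put them about 37 mm behind the reported TCP when near shut, and about 50 mm when open, which agrees with the first wrist picture. I'll use this measured tip offset and descend with force checks.

Call:
jog_arm(turn=[[0,0,0],[0,0,0],[0,0,0],[0,0,0],[0,0,0],[0,0,0],[0,0,0],[0,0,0],[0,0,0],[0,0,0],[0,0,0],[0,0,0],[0,0,0]], delta_pos=[[0.003,0,0],[0,0,0],[0,0,0],[0,0,0],[0,0,0],[0,0,0],[0,0,0],[0,0,0],[0,0,0.005],[0,0,0.005],[0,0,0.005],[0,0,0],[0,0,0]], gripper=[0.0854,0.0854,0.0854,0.0854,0.0854,0.0854,0.0854,0.0854,0.0854,0.0854,0.0854,0.0854,0.0854])

```text
time: 8.88
tool_pos: [0.4182, -0.0886, -0.0096]
tcp_rot: [-3.07, 0.664, 0.003]
wrist_force: [-0.2, -0.1, 0.0]
width: 0.995
grip_force: 0.0
```

Run:
```python
from h import *
s,im=snap("wrist","w7"); a=cv2.resize(im[150:330,120:390,::-1],None,fx=1.8,fy=1.8)
s2,t=snap("scene","s7"); b=cv2.resize(t[190:271,220:328,::-1],(432,324))
cv2.imwrite("pics/w7b.png",np.hstack([a[:324,:368*1],b])[:, :800] if 0 else cv2.resize(np.hstack([a,b]),(800,int(324*800/918)))); print(s["tool_pos"],s["wrist_force"],s["width"])
```

```text
[ 0.41821152 -0.0886388  -0.00959028] [-0.18732631 -0.14156519  0.02744142] 0.9952801857962758
```

View pics/w7b.png

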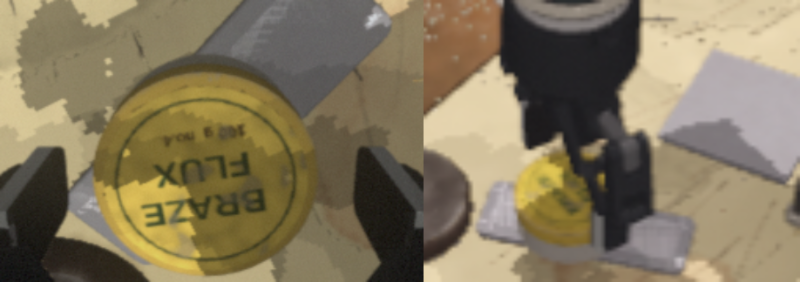

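Viewing confirms the open fingers now straddle the tin with no contact, and the tips are still above the bench. I'll lower 18 mm more and close.

Call:
jog_arm(turn=[[0,0,0],[0,0,0],[0,0,0],[0,0,0],[0,0,0],[0,0,0],[0,0,0],[0,0,0],[0,0,0],[0,0,0]], delta_pos=[[0.001,0,0.006],[0,0,0.006],[0,0,0.006],[0,0,0],[0,0,0],[0,0,0],[0,0,0],[0,0,0],[0,0,0],[0,0,0]], gripper=[0.0854,0.0854,0.0854,0.0854,0.055,0.055,0.055,0.055,0.055,0.055])

```text
time: 9.82
tool_pos: [0.4202, -0.0893, -0.0267]
tcp_rot: [3.07, -0.664, 0.001]
wrist_force: [0.5, 0.3, -0.3]
width: 0.767
grip_force: 44.5
```

Call:
jog_arm(turn=[[0,0,0],[0,0,0],[0,0,0],[0,0,0],[0,0,0],[0,0,0],[0,0,0],[0,0,0],[0,0,0],[0,0,0],[0,0,0]], delta_pos=[[0,0,-0.02],[0,0,-0.03],[0,0,-0.04],[0,0,0],[0.0285,-0.0063,0],[0.0285,-0.0063,0],[0.0285,-0.0063,0],[0.0285,-0.0063,0],[0.0285,-0.0063,0],[0,0,0],[0,0,0]], gripper=[0.055,0.055,0.055,0.055,0.055,0.055,0.055,0.055,0.055,0.055,0.055])

```text
time: 10.73
tool_pos: [0.5635, -0.1197, 0.0626]
tcp_rot: [3.071, -0.664, -0.001]
wrist_force: [-0.7, 0.6, -1.2]
width: 0.771
grip_force: 45.2
```

Run:
```python
from h import *
go([.5625,-.1193,-.0255],-2.0); s=read_state(); print(s["width"],s["grip_force"],s["wrist_force"])
```

```text
pos [ 0.5635 -0.1197  0.0626] turn [0.0002 0.0007 0.0031] | shift now [-0.001   0.      0.0881] | shift after turn [-0.0011  0.0001  0.0881]
0.7705703836635848 45.18906533718109 [-0.71334656  0.63868893 -1.17404295]
```

Held (−1.2 N load). Lower, release and rise.

Call:
jog_arm(turn=[[0,0,0],[0,0,0],[0,0,0],[0,0,0],[0,0,0],[0,0,0],[0,0,0],[0,0,0],[0,0,0],[0,0,0],[0,0,0],[0,0,0],[0,0,0],[0,0,0],[0,0,0],[0,0,0],[0,0,0]], delta_pos=[[0,0,0.03],[0,0,0.03],[0,0,0.015],[0,0,0.008],[0,0,0.005],[0,0,0],[0,0,0],[0,0,0],[0,0,0],[0,0,0],[0,0,0],[0,0,-0.02],[0,0,-0.04],[0,0,-0.04],[0,0,-0.04],[0,0,-0.04],[0,0,0]], gripper=[0.055,0.055,0.055,0.055,0.055,0.055,0.055,0.0854,0.0854,0.0854,0.0854,0.0854,0.0854,0.0854,0.0854,0.0854,0.0854])

```text
time: 12.15
tool_pos: [0.5692, -0.1211, 0.166]
tcp_rot: [3.07, -0.664, 0.027]
wrist_force: [1.7, -0.5, 1.5]
width: 1.003
grip_force: 0.0
```

```bash
cat >> h.py <<'E'
def blob(im,lo,hi,roi=None):
    m=cv2.inRange(cv2.cvtColor(im,cv2.COLOR_RGB2HSV),lo,hi)
    if roi is not None:
        k=np.zeros_like(m);x,y,w,h=roi;k[y:y+h,x:x+w]=255;m&=k
    m=cv2.morphologyEx(m,cv2.MORPH_CLOSE,np.ones((5,5),np.uint8))
    n,l,st,c=cv2.connectedComponentsWithStats(m);i=1+np.argmax(st[1:,4]); cs=max(cv2.findContours((l==i).astype(np.uint8),0,2)[0],key=cv2.contourArea)
    return st[i],c[i],cv2.minAreaRect(cs),cs
E
python3 - <<'E'
from h import *
s,im=snap("wrist","w8"); print(np.round(s["tool_pos"],4),s["wrist_force"])
for px in[(int(x),int(y)) for x,y in proj("wrist",[[.5625,-.1193,.037],[.598,-.283,.022],[.424,-.091,.006],[.437,-.257,.03],[.598,-.283,.022]],s)]:
    if 0<=px[0]<512 and 0<=px[1]<384: print(px,cv2.cvtColor(im,cv2.COLOR_RGB2HSV)[px[1],px[0]])
    else: print(px)
st,c,r,_=blob(im,(20,120,90),(34,255,255)); print(st,r); print(onz("wrist",[r[0]],.037,s))
E
```

```text
[ 0.5692 -0.1211  0.166 ] [ 1.74580002 -0.46452351  1.48215084]
(256, 188) [ 24 128 182]
(393, 86) [ 10 113 108]
(281, 292) [165   3 153]
(419, 238) [21 44 92]
(393, 86) [ 10 113 108]
[ 224  158   64   63 3168] ((255.5, 189.0), (62.0, 63.0), 90.0)
[[ 0.56250542 -0.11854968  0.037     ]]
```

Call:
jog_arm(turn=[[0,0,0],[0,0,0],[0,0,0],[0,0,0],[0,0,0],[0,0,0.115],[0,0,0.115],[0,0,0.115],[0,0,0.115],[0,0,0.115],[0,0,0.115],[0,0,0.11],[0,0,0],[0,0,0],[0,0,0]], delta_pos=[[0.02,0.027,0],[0.02,0.027,0],[0.02,0.027,0],[0.02,0.027,0],[0.02,0.027,0],[0,0,0],[0,0,0],[0,0,0],[0,0,0],[0,0,0],[0,0,0],[0,0,0],[0,0,0],[0,0,0],[0,0,0]], gripper=[0.06,0.06,0.06,0.06,0.06,0.06,0.06,0.06,0.06,0.06,0.06,0.06,0.06,0.06,0.06])

```text
time: 13.45
tool_pos: [0.5975, -0.2835, 0.1543]
tcp_rot: [2.572, -1.804, -0.002]
wrist_force: [-0.7, 0.3, 0.0]
width: 0.703
grip_force: 0.0
```

Run:
```python
from h import *
s,im=snap("wrist","w9"); print(np.round(s["tool_pos"],4),np.round(s["tcp_rot"],4),np.round(s["q"],3))
st,c,r,cs=blob(im,(4,90,60),(14,255,255)); print(st,r)
b=cv2.boxPoints(r); X=onz("wrist",b,.022,s); print(X.round(4)); print(onz("wrist",[r[0]],.022,s).round(4))
e=sorted([(np.linalg.norm(X[(i+1)%4]-X[i]),i) for i in range(4)]); d=X[(e[3][1]+1)%4]-X[e[3][1]]; print("len",e,"ang",np.arctan2(d[1],d[0]))
t=vision.read_camera("top"); cv2.imwrite("pics/top9.png",t[:,:,::-1])
```

```text
[ 0.5975 -0.2835  0.1543] [ 2.5717e+00 -1.8041e+00 -2.0000e-03] [-0.481  0.27   1.683 -0.     1.19   2.314]
[ 242  124   19  105 1488] ((250.77479553222656, 176.15640258789062), (15.136215209960938, 104.25950622558594), 2.095252752304077)
[[ 0.5923 -0.2283  0.022 ]
 [ 0.6245 -0.3318  0.022 ]
 [ 0.6105 -0.3363  0.022 ]
 [ 0.5769 -0.2332  0.022 ]]
[[ 0.6018 -0.2848  0.022 ]]
len [(np.float64(0.014712284025962937), 1), (np.float64(0.016142216872153257), 3), (np.float64(0.10838192399961331), 0), (np.float64(0.10843260104029737), 2)] ang 1.8858579183395885
```

Call:
jog_arm(turn=[[0,0,0.033],[0,0,0],[0,0,0],[0,0,0],[0,0,0],[0,0,0],[0,0,0],[0,0,0],[0,0,0],[0,0,0],[0,0,0],[0,0,0],[0,0,0],[0,0,0],[0,0,0],[0,0,0],[0,0,0],[0,0,0]], delta_pos=[[0,-0.0035,0],[0,0,0.03],[0,0,0.04],[0,0,0.04],[0,0,0.03],[0,0,0.02],[0,0,0.01],[0,0,0.009],[0,0,0],[0,0,0],[0,0,0],[0,0,0],[0,0,0],[0,0,0],[0,0,0],[0,0,0],[0,0,0],[0,0,0]], gripper=[0.06,0.06,0.06,0.06,0.06,0.06,0.06,0.06,0.06,0.06,0.005,0.005,0.005,0.005,0.005,0.005,0.005,0.005], grip_force=60)

```text
time: 15.05
tool_pos: [0.6024, -0.2832, -0.0221]
tcp_rot: [-2.539, 1.85, -0.004]
wrist_force: [0.6, -0.5, 5.9]
width: 0.165
grip_force: 62.7
```

Bar gripped (about 14–16 mm, 63 N). I'll lift, turn and carry it high towards the long plate.

Call:
jog_arm(turn=[[0,0,0],[0,0,0],[0,0,-0.05],[0,0,-0.05],[0,0,-0.05],[0,0,0],[0,0,0],[0,0,0],[0,0,0],[0,0,0],[0,0,0],[0,0,0],[0,0,0],[0,0,0],[0,0,0],[0,0,0]], delta_pos=[[0,0,-0.02],[0,0,-0.03],[0,0,-0.03],[0,0,-0.025],[0,0,-0.02],[-0.0268,0.0199,0],[-0.0268,0.0199,0],[-0.0268,0.0199,0],[-0.0268,0.0199,0],[-0.0268,0.0199,0],[-0.0268,0.0199,0],[-0.0268,0.0199,0],[-0.0268,0.0199,0],[0,0,0],[0,0,0],[0,0,0]], gripper=[0.005,0.005,0.005,0.005,0.005,0.005,0.005,0.005,0.005,0.005,0.005,0.005,0.005,0.005,0.005,0.005])

```text
time: 16.38
tool_pos: [0.3635, -0.1617, 0.1013]
tcp_rot: [-2.671, 1.654, -0.002]
wrist_force: [1.0, -1.0, -2.9]
width: 0.166
grip_force: 61.6
```

Run:
```python
from h import *
s,im=snap("wrist","w10"); print(np.round(s["tool_pos"],4),np.round(s["tcp_rot"],4),np.round(s["q"],3),s["width"],s["wrist_force"])
# long plate from the top view taken while the arm was over the bar
t=cv2.cvtColor(cv2.imread("pics/top9.png"),cv2.COLOR_BGR2RGB)
for n,I,X,ss in(("top",t,proj("top",[[.424,-.091,.006]])[0],None),("wrist",im,proj("wrist",[[.424,-.091,.006]],s)[0],s)):
    h=cv2.cvtColor(I,cv2.COLOR_RGB2HSV); x,y=X.astype(int); print(n,X,h[y-2:y+3,x-2:x+3].reshape(-1,3).mean(0))
    k=60 if n=="top" else 200
    m=cv2.inRange(h,(0,0,90),(180,32,255)); z=np.zeros_like(m); z[max(0,y-k//2):y+k//2,max(0,x-k//2):x+k//2]=255; m&=z
    m=cv2.morphologyEx(m,cv2.MORPH_OPEN,np.ones((3,3),np.uint8)); nn,l,st,c=cv2.connectedComponentsWithStats(m); i=l[y,x] or 1+np.argmax(st[1:,4])
    cs=max(cv2.findContours((l==i).astype(np.uint8),0,2)[0],key=cv2.contourArea); r=cv2.minAreaRect(cs); B=onz(n,cv2.boxPoints(r),.006,ss)
    print(st[i],r); print(B[:,:2].round(4).tolist(),B.mean(0).round(4))
    cv2.imwrite(f"pics/m_{n}.png",m)
```

```text
[ 0.3635 -0.1617  0.1013] [-2.6706e+00  1.6543e+00 -2.3000e-03] [-0.481 -0.194  2.268  0.     1.067  2.199] 0.1663919069527225 [ 1.00629766 -0.98955997 -2.91640165]
top [284.47887785 235.81004617] [138.4    2.84 158.84]
[264 223  45  29 611] ((285.6649475097656, 236.37115478515625), (15.02712345123291, 44.37063217163086), 66.03751373291016)
[[0.4165, -0.0266], [0.4687, -0.146], [0.4281, -0.1625], [0.3767, -0.0438]] [ 0.4225 -0.0947  0.006 ]
wrist [163.09526113 225.49716679] [ 72.6    1.08 221.88]
[ 140  154   49  130 5726] ((164.0, 218.5), (129.0, 48.0), 90.0)
[[0.4672, -0.1442], [0.4295, -0.163], [0.3793, -0.0456], [0.4218, -0.0244]] [ 0.4244 -0.0943  0.006 ]
```

I mis-computed the shift, and nothing was touched. Both views put the long plate's centre at (0.4235, −0.0945), with its length at −1.168 rad. Correcting now.

Call:
jog_arm(turn=[[0,0,0],[0,0,0],[0,0,0],[0,0,0],[0,0,0],[0,0,0],[0,0,0],[0,0,0],[0,0,0]], delta_pos=[[-0.0083,-0.0209,0],[-0.0083,-0.0209,0],[-0.0083,-0.0209,0],[-0.0083,-0.0209,0],[0,0,0.03],[0,0,0.03],[0,0,0.02],[0,0,0],[0,0,0]], gripper=[0.005,0.005,0.005,0.005,0.005,0.005,0.005,0.005,0.005])

```text
time: 17.18
tool_pos: [0.423, -0.0944, 0.0202]
tcp_rot: [2.67, -1.654, -0.005]
wrist_force: [-0.1, 0.1, -2.2]
width: 0.164
grip_force: 61.6
```

Run:
```python
from h import *
go([.4235,-.0945,-.0205],-2.71); s=read_state(); print(s["q"],s["width"],s["wrist_force"])
```

```text
pos [ 0.423  -0.0944  0.0202] turn [0.0026 0.0022 0.0301] | shift now [ 0.0004 -0.0006  0.0407] | shift after turn [ 0.0003 -0.0005  0.0407]
[-2.77151589e-01  1.88455106e-03  2.26662771e+00 -3.52617436e-05
  8.76477906e-01  2.40275053e+00] 0.16359949903840298 [-0.10688259  0.13700246 -2.17517136]
```

Call:
jog_arm(turn=[[0,0,0.03],[0,0,0],[0,0,0],[0,0,0],[0,0,0],[0,0,0],[0,0,0],[0,0,0],[0,0,0],[0,0,0],[0,0,0],[0,0,0],[0,0,0],[0,0,0],[0,0,0]], delta_pos=[[0,0,0.02],[0,0,0.013],[0,0,0.005],[0,0,0.003],[0,0,0],[0,0,0],[0,0,0],[0,0,0],[0,0,0],[0,0,-0.01],[0,0,-0.03],[0,0,-0.04],[0,0,-0.04],[0,0,0],[0,0,0]], gripper=[0.005,0.005,0.005,0.005,0.005,0.005,0.05,0.05,0.05,0.05,0.05,0.05,0.05,0.06,0.07])

```text
time: 18.43
tool_pos: [0.4266, -0.0955, 0.1045]
tcp_rot: [-2.644, 1.693, -0.013]
wrist_force: [-0.2, -0.2, 0.1]
width: 0.813
grip_force: 0.0
```

Run:
```python
from h import *
s,im=snap("wrist","w11"); print(np.round(s["tool_pos"],4),np.round(s["q"],3),s["wrist_force"])
st,c,r,cs=blob(im,(4,90,60),(14,255,255),(170,100,180,180)); print(st,r)
X=onz("wrist",cv2.boxPoints(r),.022,s); print(X.round(4).tolist(),X.mean(0))
x,y=proj("wrist",[[.437,-.257,.03]],s)[0]; print(x,y)
```

```text
[ 0.4266 -0.0955  0.1045] [-0.277 -0.119  2.198 -0.     1.053  2.433] [-0.15010502 -0.20885406  0.11244978]
[ 249  131   18  122 2019] ((257.5, 191.5), (121.0, 17.0), 90.0)
[[0.4527, -0.1401, 0.022], [0.4401, -0.146, 0.022], [0.3939, -0.0482, 0.022], [0.4079, -0.0417, 0.022]] [ 0.4236596 -0.0939963  0.022    ]
337.1782648215449 -11.356999549231972
```

The bar is on the long plate at (0.4237, −0.094), within 1 mm. Next, the elbow.

Call:
jog_arm(turn=[[0,0,0],[0,0,0],[0,0,0],[0,0,0],[0,0,0],[0,0,-0.12],[0,0,-0.12],[0,0,-0.12],[0,0,-0.12],[0,0,-0.12],[0,0,-0.12],[0,0,-0.12],[0,0,-0.12],[0,0,-0.12],[0,0,-0.12],[0,0,-0.12],[0,0,-0.12],[0,0,-0.12],[0,0,-0.12],[0,0,-0.12]], delta_pos=[[0.0313,0.0086,-0.012],[0.0313,0.0086,-0.012],[0.0313,0.0086,-0.012],[0.0313,0.0086,-0.012],[0.0313,0.0086,-0.012],[0,0,0],[0,0,0],[0,0,0],[0,0,0],[0,0,0],[0,0,0],[0,0,0],[0,0,0],[0,0,0],[0,0,0],[0,0,0],[0,0,0],[0,0,0],[0,0,0],[0,0,0]], gripper=[0.07,0.07,0.07,0.07,0.07,0.07,0.07,0.07,0.07,0.07,0.07,0.07,0.07,0.07,0.07,0.07,0.07,0.07,0.07,0.07])

```text
time: 20.15
tool_pos: [0.4481, -0.2537, 0.1578]
tcp_rot: [-2.965, -1.027, 0.005]
wrist_force: [-0.4, 0.2, 0.6]
width: 0.817
grip_force: 0.0
```

Call:
jog_arm(turn=[[0,0,-0.12],[0,0,-0.12],[0,0,-0.12],[0,0,-0.12],[0,0,-0.12],[0,0,-0.12],[0,0,-0.12],[0,0,-0.07],[0,0,0],[0,0,0],[0,0,0],[0,0,0]], delta_pos=[[0,0,0],[0,0,0],[0,0,0],[0,0,0],[0,0,0],[0,0,0],[0,0,0],[0,0,0],[0,0,0],[0,0,0],[0,0,0],[0,0,0]], gripper=[0.07,0.07,0.07,0.07,0.07,0.07,0.07,0.07,0.07,0.07,0.07,0.07])

```text
time: 21.15
tool_pos: [0.4493, -0.2544, 0.1595]
tcp_rot: [-2.222, -2.219, 0.0]
wrist_force: [0.2, -0.6, -0.6]
width: 0.823
grip_force: 0.0
```

Run:
```python
from h import *
s,im=snap("wrist","w12"); print(np.round(s["tool_pos"],4),np.round(s["tcp_rot"],4),np.round(s["q"],3))
# rectify the view onto the plane z=.034 in world axes: up = +x, left = +y, 0.25 mm per pixel ... and mark a grid
def plan(z,x0,x1,y0,y1,mm=.4):
    gx,gy=np.meshgrid(np.arange(y1,y0,-mm/1000),np.arange(x1,x0,-mm/1000)); P=np.stack([gy,gx,np.full_like(gx,z)],-1).reshape(-1,3)
    p=proj("wrist",P,s).reshape(gx.shape+(2,)).astype(np.float32); return cv2.remap(im,p[...,0],p[...,1],cv2.INTER_LINEAR)
A=plan(.020,.38,.53,-.35,-.2,.25); 
for i in range(0,600,80): cv2.line(A,(i,0),(i,8),(255,0,0),1); cv2.line(A,(0,i),(8,i),(255,0,0),1)
cv2.imwrite("pics/plan12.png",A[:,:,::-1])
x,y=proj("wrist",[[.45,-.267,.006]],s)[0]; print(x,y)
```

```text
[ 0.4493 -0.2544  0.1595] [-2.2220e+00 -2.2192e+00  5.0000e-04] [-0.564 -0.006  1.984 -0.     1.165 -0.562]
254.72635773714939 186.99388501556956
```

View pics/plan12.png

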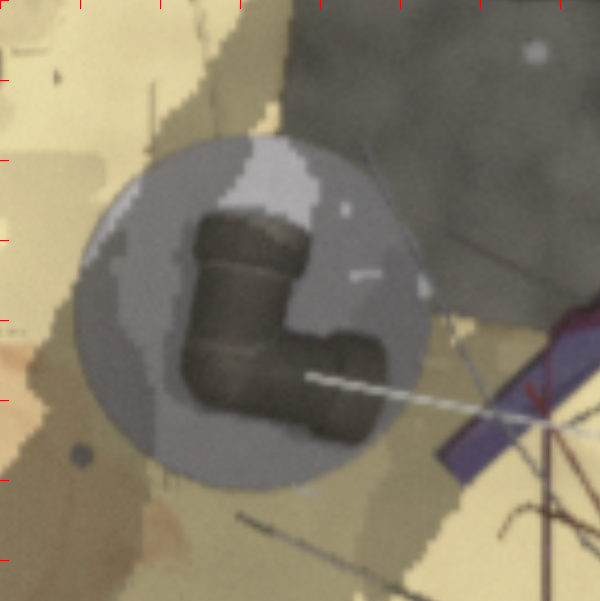

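The plan view (0.25 mm/px on z=0.02) shows the elbow's up arm axis through (250,290), the right arm through (320,385) and the outline centre at (290,330). That gives a centre of (0.4476, −0.2724) and a yaw of −0.155. The purple strap end at (450,460) is clear of a grasp along the elbow's x.

Call:
jog_arm(turn=[[0,0,0.078],[0,0,0.077],[0,0,0],[0,0,0],[0,0,0],[0,0,0],[0,0,0],[0,0,0],[0,0,0],[0,0,0],[0,0,0],[0,0,0],[0,0,0],[0,0,0],[0,0,0],[0,0,0],[0,0,0]], delta_pos=[[-0.007,0,0],[0,0,0.02],[0,0,0.03],[0,0,0.04],[0,0,0.04],[0,0,0.03],[0,0,0.015],[0,0,0.006],[0,0,0],[0,0,0],[0,0,0],[0,0,0],[0,0,0],[0,0,0],[0,0,0],[0,0,0],[0,0,0]], gripper=[0.07,0.07,0.07,0.07,0.07,0.07,0.07,0.07,0.07,0.07,0.04,0.04,0.04,0.04,0.04,0.04,0.04], grip_force=50)

```text
time: 22.62
tool_pos: [0.4518, -0.263, -0.0184]
tcp_rot: [2.383, 2.04, 0.002]
wrist_force: [0.5, 1.0, 7.2]
width: 0.529
grip_force: 51.2
```

Run:
```python
from h import *
go([.4493,-.2615,.1],-.155); s=read_state(); print(s["width"]*85.4,s["grip_force"],s["wrist_force"],s["torque"])
```

```text
pos [ 0.4518 -0.263  -0.0184] turn [ 0.0043  0.0018 -0.0001] | shift now [ 0.0008 -0.0022 -0.1184] | shift after turn [ 0.0011 -0.0027 -0.1184]
45.16610397900927 51.23610852417187 [0.47693614 1.03585392 7.23131543] [ 0.07527824  0.06991693 -0.04743656]
```

Call:
jog_arm(turn=[[0,0,0],[0,0,0],[0,0,0],[0,0,0],[0,0,0],[0,0,0],[0,0,0],[0,0,0],[0,0,0],[0,0,0],[0,0,-0.099],[0,0,-0.099],[0,0,-0.099],[0,0,-0.099],[0,0,-0.099],[0,0,0],[0,0,0],[0,0,0]], delta_pos=[[0,0,-0.02],[0,0,-0.03],[0,0,-0.04],[0,0,-0.04],[0,0,0],[0.0114,0.0302,0],[0.0114,0.0302,0],[0.0114,0.0302,0],[0.0114,0.0302,0],[0.0114,0.0302,0],[0,0,0],[0,0,0],[0,0,0],[0,0,0],[0,0,0],[0,0,0],[0,0,0],[0,0,0]], gripper=[0.04,0.04,0.04,0.04,0.04,0.04,0.04,0.04,0.04,0.04,0.04,0.04,0.04,0.04,0.04,0.04,0.04,0.04])

```text
time: 24.12
tool_pos: [0.6076, -0.2287, 0.1093]
tcp_rot: [1.817, 2.563, 0.0]
wrist_force: [-0.4, -0.0, -1.8]
width: 0.526
grip_force: 51.6
```

Run:
```python
from h import *
s,im=snap("wrist","w13"); print(np.round(s["tool_pos"],4),np.round(s["tcp_rot"],4),s["width"],s["grip_force"],s["wrist_force"])
h=cv2.cvtColor(im,cv2.COLOR_RGB2HSV)
p=proj("wrist",[[.603,-.27,.006],[.61,-.262,.006],[.6,-.29,.006],[.65,-.30,.0],[.58,-.30,0]],s); print(p.round().tolist(),[h[int(y),int(x)].tolist() for x,y in p])
def plan(z,x0,x1,y0,y1,mm):
    gx,gy=np.meshgrid(np.arange(y1,y0,-mm/1000),np.arange(x1,x0,-mm/1000)); P=np.stack([gy,gx,np.full_like(gx,z)],-1).reshape(-1,3)
    p=proj("wrist",P,s).reshape(gx.shape+(2,)).astype(np.float32); return cv2.remap(im,p[...,0],p[...,1],cv2.INTER_LINEAR)
A=plan(.006,.54,.68,-.36,-.22,.25); cv2.putText(A,"",(0,0),0,1,0)
Z=np.array(s["tool_pos"])[2]; B=plan(Z+.042,.54,.68,-.30,-.16,.25)   # carried elbow's axis height
for I in(A,B):
    for i in range(0,560,80): cv2.line(I,(i,0),(i,8),(255,0,0),1); cv2.line(I,(0,i),(8,i),(255,0,0),1)
cv2.imwrite("pics/plan13.png",cv2.resize(np.hstack([A,B])[:,:,::-1],None,fx=.71,fy=.71,interpolation=cv2.INTER_AREA)); np.save("A13.npy",A)
```

```text
[ 0.6076 -0.2287  0.1093] [1.8166 2.5628 0.    ] 0.5258669604086162 51.64572320107254 [-0.40674617 -0.04770233 -1.80966552]
[[235.0, 224.0], [245.0, 219.0], [226.0, 242.0], [270.0, 263.0], [204.0, 242.0]] [[170, 7, 110], [0, 5, 98], [11, 40, 70], [19, 40, 51], [50, 23, 33]]
```

View pics/plan13.png

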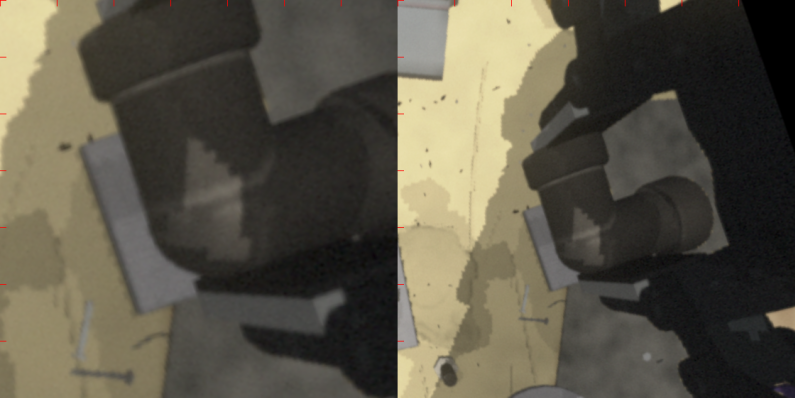

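The left panel shows the bent plate's outer corner at (140,312) with an edge up to (80,148), giving a corner at (0.570, −0.270), yaw 0.35 and outline centre (0.6105, −0.2895), which agrees with the earlier views. The right panel shows the elbow held square to within about 0.06 rad. I'll place it now with a small extra turn.

Call:
jog_arm(turn=[[0,0,0],[0,0,0],[0,0,-0.06],[0,0,0],[0,0,0],[0,0,0],[0,0,0],[0,0,0],[0,0,0]], delta_pos=[[-0.0241,-0.0088,0],[-0.0242,-0.0087,0],[0,0,0],[0,0,0.03],[0,0,0.035],[0,0,0.03],[0,0,0.02],[0,0,0],[0,0,0]], gripper=[0.04,0.04,0.04,0.04,0.04,0.04,0.04,0.04,0.04])

```text
time: 24.92
tool_pos: [0.6059, -0.2794, -0.0073]
tcp_rot: [-1.735, -2.615, 0.001]
wrist_force: [0.3, 0.5, -1.4]
width: 0.528
grip_force: 51.5
```

Run:
```python
from h import *
go([.6071,-.2801,-.0175],.40); s=read_state(); print(s["width"]*85.4,s["grip_force"],s["wrist_force"])
```

```text
pos [ 0.6059 -0.2794 -0.0073] turn [-0.0024 -0.0028 -0.001 ] | shift now [-0.0011  0.0009  0.0101] | shift after turn [-0.0011  0.0009  0.0102]
45.07067016477489 51.5409797434404 [ 0.30241031  0.51194166 -1.4278627 ]
```

Call:
jog_arm(turn=[[0,0,0],[0,0,0],[0,0,0],[0,0,0],[0,0,0],[0,0,0],[0,0,0],[0,0,0],[0,0,0],[0,0,0],[0,0,0],[0,0,0],[0,0,0],[0,0,0],[0,0,0],[0,0,0]], delta_pos=[[-0.001,0.001,0.006],[0,0,0.004],[0,0,0],[0,0,0],[0,0,0],[0,0,0],[0,0,0],[0,0,0],[0,0,-0.01],[0,0,-0.03],[0,0,-0.04],[0,0,-0.04],[0,0,-0.04],[0,0,0],[0,0,0],[0,0,0]], gripper=[0.04,0.04,0.04,0.04,0.07,0.07,0.07,0.07,0.07,0.07,0.07,0.07,0.07,0.07,0.07,0.07])

```text
time: 26.25
tool_pos: [0.6087, -0.2806, 0.1451]
tcp_rot: [1.735, 2.618, 0.0]
wrist_force: [-0.4, 1.2, -0.7]
width: 0.817
grip_force: 0.0
```

Run:
```python
from h import *
s,im=snap("wrist","w14"); print(np.round(s["tool_pos"],4),np.round(s["tcp_rot"],4),np.round(s["q"],3),s["wrist_force"])
def plan(z,x0,x1,y0,y1,mm):
    gx,gy=np.meshgrid(np.arange(y1,y0,-mm/1000),np.arange(x1,x0,-mm/1000)); P=np.stack([gy,gx,np.full_like(gx,z)],-1).reshape(-1,3)
    p=proj("wrist",P,s).reshape(gx.shape+(2,)).astype(np.float32); return cv2.remap(im,p[...,0],p[...,1],cv2.INTER_LINEAR)
A=plan(.006,.55,.67,-.345,-.235,1.)
h=cv2.cvtColor(A,cv2.COLOR_RGB2HSV)
# text map: bright grey plate '#', dark '.', yellow bench ' '
for r in range(0,120,3): print("%.3f "%(.67-r/1000)+"".join(" " if h[r,c,1]>60 else ("." if h[r,c,2]<75 else ("o" if h[r,c,2]<105 else "#")) for c in range(0,110,2)))
```

```text
[ 0.6087 -0.2806  0.1451] [1.7352e+00 2.6176e+00 2.0000e-04] [-0.469  0.291  1.673  0.     1.176 -0.869] [-0.37337966  1.17490694 -0.67704069]
0.670                               ######ooooooooooooooooooo
0.667                               #o#oooooooooooooooooooooo
0.664                               #oooooooooooooooooooooooo
0.661                              #o#ooooooooooooooooooooooo
0.658                              ##oooooooooooooooooooooooo
0.655                              ##oooooooooooooooooooooooo
0.652                              oooooooooooooooooooooooooo
0.649                              oooooooooooooooooooooooooo
0.646                              oooooooooooooooooooooooooo
0.643                             #oooooooooooooooooooooooooo
0.640                        #    ooooooooooooooooooooooooooo
0.637                   ###ooooo  ooooooooooooooooooooooooooo
0.634               ####oooooo..o ooooooooooooooooooooooooooo
0.631          ######oooooooo....oooooooooooooooooooooooooooo
0.628        ######ooooooooooo...oooooooooooooooooooooooooooo
0.625         #####oooooooo
[... 822 characters left out ...]
#ooooooooooooooooo
0.583                ooo#################oooooooooooooooooooo
0.580                oo################oooooooooooooooooooooo
0.577                 o############oooooooooooooooooooooooooo
0.574         ##      o########oooooooooooooooooooooooooooooo
0.571         ##       o####  ooooooo  oooooooooooooo.o##oooo
0.568         ##              oooooooo oooooooooooooooo##oooo
0.565         #               ooooooooooooooooooooooooooooooo
0.562        ##             #oooooooooooooooooooooooooooooooo
0.559        ##        o     oooooooooooooooooooooooooooooooo
0.556        ##              oooooooooooooooooooooooooooooooo
0.553        #               oooooooooooooooooooooooooooooooo
```

```bash
cat > fit.py <<'E'
from h import *
from scipy.optimize import minimize
def pts():
    P=[]
    a=np.linspace(0,2*np.pi,24,endpoint=False)
    for t in np.linspace(0,.036,10):
        r=.0140 if t>.026 else .0120
        if t==0: r=.0115
        P+= [[-.011+t,.011+r*np.cos(b),r*np.sin(b)] for b in a]
    P=np.array(P); Q=P.copy(); Q[:,0]=-.011+(P[:,1]-.011); Q[:,1]=.011-(P[:,0]+.011)
    return P,Q
P,Q=pts()
def mask(s,v,shape):
    m=np.zeros(shape,np.uint8); c,sn=np.cos(v[2]),np.sin(v[2]); R=np.array([[c,-sn,0],[sn,c,0],[0,0,1]])
    for A in(P,Q):
        p=proj("wrist",A@R.T+[v[0],v[1],.020],s); cv2.fillConvexPoly(m,cv2.convexHull(np.round(p*8).astype(np.int32)),255,shift=3)
    return m
def fit(s,im,v0):
    g=cv2.GaussianBlur(cv2.cvtColor(im,cv2.COLOR_RGB2GRAY),(3,3),0).astype(float)
    lab=np.log(g+8)
    def f(v):
        m=mask(s,v,g.shape)>0; ring=(cv2.dilate(m.astype(np.uint8),np.ones((9,9)))>0)&~m
        return np.minimum(lab[m],4.6).mean()-np.minimum(lab[ring],4.6).mean()
    best=min((f([v0[0]+a,v0[1]+b,v0[2]+t]),a,b,t) for a in np.arange(-.012,.013,.003) for b in np.arange(-.012,.013,.003) for t in np.arange(-.3,.31,.1))
    v=np.array(v0)+best[1:]; r=minimize(f,v,method="Nelder-Mead",options=dict(initial_simplex=[v,v+[.002,0,0],v+[0,.002,0],v+[0,0,.06]]))
    return r.x,r.fun
E
python3 - <<'E'
from fit import *
s=read_state(); im=cv2.cvtColor(cv2.imread("pics/w14.png"),cv2.COLOR_BGR2RGB)
print("now",fit(s,im,[.6105,-.2895,.345]))
s12=dict(tool_pos=np.array([.4493,-.2544,.1595]),tcp_rot=np.array([-2.2220,-2.2192,.0005]))
print("start",fit(s12,cv2.cvtColor(cv2.imread("pics/w12.png"),cv2.COLOR_BGR2RGB),[.4476,-.2724,-.155]))
E
```

```text
now (array([ 0.60855309, -0.28713777,  0.40494745]), np.float64(-0.24359594885542712))
start (array([ 0.44683493, -0.26882575, -0.17528117]), np.float64(-0.23738795790522005))
```

The silhouette fit puts the elbow at (0.6086, −0.2871) with yaw 0.40, against a target of (0.6105, −0.2895) and 0.345. That's well inside tolerance. Now the tin.

Call:
jog_arm(turn=[[0,0,0],[0,0,0],[0,0,0],[0,0,0],[0,0,0],[0,0,0.1],[0,0,0.1],[0,0,0.1],[0,0,0.1],[0,0,0],[0,0,0],[0,0,0]], delta_pos=[[0.0335,0.0041,0],[0.0335,0.0041,0],[0.0335,0.0041,0],[0.0335,0.0041,0],[0.0335,0.0041,0],[0,0,0],[0,0,0],[0,0,0],[0,0,0],[0,0,0],[0,0,0],[0,0,0]], gripper=[0.0854,0.0854,0.0854,0.0854,0.0854,0.0854,0.0854,0.0854,0.0854,0.0854,0.0854,0.0854])

```text
time: 27.3
tool_pos: [0.5613, -0.1182, 0.1428]
tcp_rot: [-2.217, -2.222, 0.002]
wrist_force: [-0.3, 0.4, 0.2]
width: 0.997
grip_force: 0.0
```

Run:
```python
from h import *
s,im=snap("wrist","w15")
st,c,r,_=blob(im,(20,120,90),(34,255,255)); L=onz("wrist",[r[0]],.037,s)[0]; print(st,r,L)
go([L[0],L[1],-.026],0.)
```

```text
[ 219  150   71   69 3763] ((254.50001525878906, 184.0), (68.58935546875, 68.58935546875), 45.0) [ 0.56157346 -0.11602342  0.037     ]
pos [ 0.5616 -0.1182  0.1431] turn [-0.0019 -0.0005  0.0018] | shift now [0.0021 0.0003 0.1691] | shift after turn [0.0022 0.     0.1691]
```

Call:
jog_arm(turn=[[0,0,0],[0,0,0],[0,0,0],[0,0,0],[0,0,0],[0,0,0],[0,0,0],[0,0,0],[0,0,0],[0,0,0],[0,0,0],[0,0,0],[0,0,0],[0,0,0],[0,0,0]], delta_pos=[[0.001,0,0.03],[0,0,0.04],[0,0,0.04],[0,0,0.03],[0,0,0.018],[0,0,0.01],[0,0,0],[0,0,0],[0,0,0],[0,0,0],[0,0,0],[0,0,0],[0,0,0],[0,0,0],[0,0,0]], gripper=[0.0854,0.0854,0.0854,0.0854,0.0854,0.0854,0.0854,0.0854,0.055,0.055,0.055,0.055,0.055,0.055,0.055], grip_force=40)

```text
time: 28.6
tool_pos: [0.5645, -0.1179, -0.0213]
tcp_rot: [2.219, 2.219, 0.003]
wrist_force: [-0.4, 0.2, 6.3]
width: 0.765
grip_force: 45.1
```

Call:
jog_arm(turn=[[0,0,0],[0,0,0],[0,0,0],[0,0,0],[0,0,0],[0,0,0],[0,0,0],[0,0,0],[0,0,0],[0,0,0],[0,0,0],[0,0,0],[0,0,0]], delta_pos=[[0,0,-0.02],[0,0,-0.03],[0,0,-0.03],[0,0,-0.03],[-0.025,-0.0188,0],[-0.025,-0.0188,0],[-0.025,-0.0188,0],[-0.025,-0.0188,0],[-0.025,-0.0188,0],[-0.025,-0.0188,0],[0,0,0],[0,0,0],[0,0,0]], gripper=[0.055,0.055,0.055,0.055,0.055,0.055,0.055,0.055,0.055,0.055,0.055,0.055,0.055])

```text
time: 29.68
tool_pos: [0.4497, -0.2673, 0.0866]
tcp_rot: [2.222, 2.22, 0.001]
wrist_force: [-0.5, -0.1, -1.6]
width: 0.768
grip_force: 45.2
```

Run:
```python
from h import *
go([.4515,-.268,-.0215],0.); s,im=snap("wrist","w16"); print(s["width"]*85.4,s["grip_force"],s["wrist_force"])
st,c,r,_=blob(im,(20,120,70),(34,255,255)); z=s["tool_pos"][2]+.0213+.037; print(r,onz("wrist",[r[0]],z,s))
```

```text
pos [ 0.4497 -0.2673  0.0866] turn [ 0.001 -0.    -0.001] | shift now [-0.0007  0.0017  0.1081] | shift after turn [-0.0007  0.0018  0.1081]
65.5736974696575 45.17442226409912 [-0.50907239 -0.05019271 -1.642633  ]
((254.0, 266.5), (141.0, 154.0), 90.0) [[ 0.44955913 -0.26163492  0.14487597]]
```

Call:
jog_arm(turn=[[0,0,0],[0,0,0],[0,0,0],[0,0,0],[0,0,0],[0,0,0],[0,0,0],[0,0,0],[0,0,0],[0,0,0],[0,0,0],[0,0,0],[0,0,0],[0,0,0],[0,0,0],[0,0,0],[0,0,0],[0,0,0],[0,0,0]], delta_pos=[[-0.0022,0.0015,0],[0,0,0.03],[0,0,0.035],[0,0,0.025],[0,0,0.012],[0,0,0.0055],[0,0,0],[0,0,0],[0,0,0],[0,0,0],[0,0,0],[0,0,0],[0,0,-0.02],[0,0,-0.03],[0,0,-0.04],[0,0,-0.04],[0,0,-0.04],[0,0,0],[0,0,0]], gripper=[0.055,0.055,0.055,0.055,0.055,0.055,0.055,0.055,0.0854,0.0854,0.0854,0.0854,0.0854,0.0854,0.0854,0.0854,0.0854,0.0854,0.0854])

```text
time: 31.32
tool_pos: [0.4535, -0.2713, 0.1528]
tcp_rot: [2.216, 2.216, 0.003]
wrist_force: [-0.0, -0.9, -0.6]
width: 0.998
grip_force: 0.0
```

Run:
```python
from fit import *
s,im=snap("wrist","w17"); print(np.round(s["tool_pos"],4),s["wrist_force"])
st,c,r,_=blob(im,(20,120,70),(34,255,255)); print(st,r,onz("wrist",[r[0]],.037,s))
h=cv2.cvtColor(im,cv2.COLOR_RGB2HSV)
gx,gy=np.meshgrid(np.arange(-.20,-.335,-.001),np.arange(.51,.39,-.001)); p=proj("wrist",np.stack([gy,gx,np.full_like(gx,.006)],-1).reshape(-1,3),s).reshape(gx.shape+(2,)).astype(np.float32)
A=cv2.cvtColor(cv2.remap(im,p[...,0],p[...,1],1),cv2.COLOR_RGB2HSV)
for i in range(0,120,4): print("%.3f "%(.51-i/1000)+"".join(("Y" if A[i,c,1]>120 else " ") if A[i,c,1]>40 else ("." if A[i,c,2]<75 else "#") for c in range(0,135,2)))
```

```text
[ 0.4535 -0.2713  0.1528] [-0.01740559 -0.8506543  -0.62589961]
[ 219  147   67   66 3448] ((252.0, 179.5), (65.0, 66.0), 90.0) [[ 0.45240799 -0.26771006  0.037     ]]
0.510                                        ###### ######################
0.506                                       ## # #########################
0.502                                          # # #######################
0.498                                       #  # ### #####################
0.494                          ###################  ### ##################
0.490                      ########################## ####################
0.486                   ############  YYYYYYYYYYYYY  #####################
0.482                 ########### YYYYYYYYYYYYYYYYYYYYY #  ###############
0.478                ########## YYYYYYYYYYYYYYYYYYYYYYYYY   ##############
0.474              ########## YYYYYYYYYYYYYYYYYYYYYYYYYYYY   #############
0.470             ##########YYYYYYYYYYYYYYYYYYYYYYYYYYYYYY    ############
0.466             ######### YYYYYYYYYYYYYYYYYYYYYYY YYYYYYY    ###########
0.462            ######### YYYYY
[... 548 characters left out ...]
YYYYY       #     #
0.430              ########## YYYYYY YYYYYYYYYYYYYYYYYY    #            # 
0.426                ########## YYYYYYYYYYYYYYYYYYYYYYYYY #       ########
0.422                 ###########  YYYYYYYYYYYYYYYYYYY  #          #######
0.418                   #############   YYYYYYYYYY  ###          .     ###
0.414            #         ##########################           #      # #
0.410                         ####################                   #    
0.406                                #####   #                            
0.402                                                                     
0.398                                                                     
0.394
```

The tin is at (0.4524, −0.2677), with the disc centre at about (0.451, −0.268). All three are in place and the gripper is clear, so I'm handing in.

```bash
python3 -c "
from workcell import ticket
print(ticket.finish_job())"
```

```text
the job is handed in; nothing more can be done
None
```

I handed the job in, but it returned no verdict; by my last measurements the tin (about 2 mm off), bar (about 1 mm, just under 0.03 rad) and elbow (about 3 mm, 0.06 rad) are each on their own plate within tolerance; I kept the arm clear of the rod and bolt but did not re-measure them at the end.

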